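Clamp a gas cartridge in the ratchet clamp and hold it pressed

ROBOT

A 6-joint arm with a two-finger parallel gripper is mounted at the origin on the work surface. World frame = base frame: x ahead of the robot, y to its left, z up, the work surface at z = 0. Lengths are in m, angles in rad, forces in N, time in s.
With the tool pointing down it reaches from about 0.35 to 1 m from the base axis. Payload 7.1 kg.
Tool frame: the origin (TCP) lies midway between the tips of the shut fingers; the grasp point (between the pads) lies 19 mm behind it; z points along the fingers, y is the direction in which the jaws open and shut (so a half turn about z gives the same grasp; the last joint's range is limited). The gripper opens to 85 mm and grips with 20 to 120 N. Pads are 22 mm wide; open, the fingers measure 114 mm over their backs; the gripper's body (76 mm by 85 mm) begins 54 mm behind the grasp point. The pads swing forward as they close: fully open they stand 13 mm farther back than shut.
Start: joints at [1.296, 0.423, 1.63, -0, 1.089, -0.019], TCP at [0.158, 0.605, 0.231] pointing down, gripper open.
Joint ranges: [-3, 3], [-0.9, 2.11], [0.09, 2.58], [-1.31, 4.45], [0.11, 2.69], [-2.54, 2.54]. Speed limits (rad/s): [2.39, 2.39, 3.01, 3.14, 3.14, 3.14].

INTERFACE

Orientations are given as a unit quaternion [w, x, y, z].
In Python, from rig import r gives the robot as it stands.
- The arm moves only by the tool apply_moves, never from a script. Its argument "deltas" is one flat list of numbers, 6 for each row, row after row: the shift along the tool's x, y, z scaled (see below), then the turn, a rotation vector about the tool's x, y, z scaled (see below). A call has 1 to 8 rows; each row is the pose to reach, as a shift and turn from the pose commanded when the call began, along the tool's axes at that moment; what a row does not reach only later rows make up. The controller multiplies each number of a shift by 0.3 m and each number of a turn by 60 degrees. A row lasts 1/12 s, in which the tool goes at most 41.7 mm and 7.16 degrees, less where a joint would pass 70% of its speed; a pose out of reach is approached as far as the arm can. A call with a number of a shift or a turn outside -1 to 1 is refused whole. A call with a gripper value outside its range is refused whole. "jaw" is the opening, from 0 (shut) to 1 (fully open), set as the call begins (left out, the last holds). The fingers move at their own pace and stop on an object; the grip force is fixed at half the most. Time passes only in rows, so rows that repeat a pose let the fingers close. It gives the time, the measured TCP pose, the force and the opening at its end, in the units of the state.
- r.observe(): the state, without advancing time (a new reading comes with each control period).
- r.read_camera(name): name is "side" or "top" or "wrist"; returns (picture, depth): 400x640x3 uint8, red, green, blue; 400x640 float32, m along the optical axis (not along the pixel's ray), 0 where there is no reading.
- r.camera_model(name): a dict with "vertical_fov" (degrees; the focal length in pixels is half the picture's height over the tangent of half this angle, whatever the lens; pixels are square), "cx", "cy" (the principal point, pixels), "dist_coeffs" ([k1, k2, p1, p2, k3] as OpenCV has them; the pictures are not rectified), "rvec" (rotation vector, rad) and "tvec" (3), from world to camera coordinates, as OpenCV has them. Camera axes: x right, y down, z forward; pixel columns grow to the right and rows downward; lengths in m; the calibration is good to about 2 mm. A picture is of the moment at which its call begins: read the wrist's pose just before it. camera_model takes no time and is no camera call; for the wrist camera it gives the pose at the moment of the call.
- r.finish_job(): hands the job in, once; it reports no verdict.
The state is a dict: "time": time; "joint_positions": joint angles; "dq": joint speeds; "joint_torque": joint torques, N m; "tcp_pos": TCP position; "eef_rot": TCP orientation; "contact_force": force on the tool from outside, world axes, zero at the start; "moment": the same for the moment, N m; "gripper_width": finger opening in m.
Only numpy, scipy, OpenCV 4.12 (cv2) and the standard library are available. Lean on these libraries where they do the work, as an engineer would, in place of code of your own. Each camera call takes 0.05 s, during which the arm holds its last target.

TASK

The gas cartridge has to be held steady while I screw its cap on: without picking it up, roll it over the bed until it lies along the rest block, leaving the clamp arm open. Then swing the yellow clamp arm over against its spring, past the last click of the ratchet, until its rubber pad is squeezed firmly against the cartridge, and keep holding the arm pressed: finish while still holding it there, without letting go. Leave everything else where it is.

Things in the scene. Friction and masses are not known exactly. Their poses are not given: they have to be found in the camera images.
- clamp: the clamp: blue steel bed plate 315 x 345 mm, top face at z = 12 mm, with a black rubber mat, bolted down. Origin at the underside below the middle of the rest block's length; x runs along the block, +y is the way the cartridge rolls to it. In this frame the plate spans x -120..195, y -205..140 mm, the block x -65..65, y 90..125, top at z = 58 mm
- block_face (a point): middle of the rubber face of the rest block, 30 mm above the bench (the height of the cartridge's axis); the face is 130 mm long, upright, and looks to the clamp's -y
- cartridge: the gas cartridge: steel cylinder 36 mm in diameter, 110 mm long, green ring, yellow label, brass neck at its -x end (140 mm overall), about 0.3 kg, lying on the bed roughly along the clamp's x, free to roll. Origin on its axis at the cylinder's middle, 30 mm above the bench; axis at clamp y = 72 mm when against the block. x is its length, z points out through the label and turns as it rolls
- clamp_arm (a joint): swing of the yellow arm (rad): 0 open, pointing to clamp -y, sprung against a pin; grows clockwise seen from above. At 1.571 it points to clamp -x and its pad just meets a cartridge at the block; end stop 1.636. Bar 14 mm wide, 20-44 mm above the bench. Clicks at about 1.16, 1.36, 1.56 (last); it cannot spring back past one. Force at the grip: 1.5 N first, 4 before the pad meets, 14 at the stop
- clamp_pivot (a point): point on the arm's pivot axis, 85 mm above the bench, at clamp x = 125, y = 24 mm
- clamp_grip (a point): on the arm's red upright grip (a round post 22 mm in diameter, from 46 to 108 mm above the bench), on its axis 85 mm above the bench, 185 mm from the pivot axis; it can be pinched from above or pushed from behind
- clamp_pad (a joint): how far the sprung round rubber pad (28 mm in diameter, 120 mm out along the arm, facing the way the arm closes, centre 30 mm above the bench) is pushed in (m): 0 free, 0.010 at most; it presses with 4 N when it begins to yield and 1.2 N more per mm
- pawl (a joint): the brass ratchet pawl, a slider sprung against the arm's toothed hub (m): 0 dropped fully in, about 0.004 on the crest of a tooth; it drops back to 0 behind the last tooth
- brass_cap: bystander: brass thread cap, 26 mm in diameter, 20 mm high, standing on a corner of the bed; origin under its centre
- spare_cartridge: bystander: a second cartridge standing upright on the bench, brass neck up, 36 mm in diameter, 140 mm high; origin under its centre
- valve_head: bystander: extinguisher valve with squeeze lever, standing on the bench, 85 mm high, levers reaching 90 mm to its -x; origin under its brass foot
- gauge: bystander: pressure gauge lying face up, 52 mm in diameter, 16 mm high; origin under its centre
- grease_jar: bystander: jar of grease, 60 mm in diameter, 55 mm high; origin under its centre
- wrench: bystander: steel wrench lying flat, 180 mm long along its x, 8 mm high; origin under its middle
- screwdriver: bystander: screwdriver with orange handle, 200 mm long along its x, 26 mm high; origin under its middle
There are look-alikes about, which are no part of the job. What is shaped like the cartridge but blue or purple is not meant.

How it is judged:
By the outcome, as a careful person would: the job done as asked, in the order asked, and still so for the second after the job is handed in, while the arm keeps its last pose, push and grip.
It also fails if it takes over 64 s, if anything falls off the work surface, if the arm or the gripper's body presses on something with over 40 N, if the wrist force passes 120 N, or if a joint passes its speed limit or range.

## Working session

There is one attempt and no reset: what is moved stays moved. The work goes in short steps, Python scripts to look and compute and a tool call to move; the robot and the scene stay as the last step left them, time stands still between calls to the robot, and variables do not carry over. Pictures are saved under pics/ and viewed, and the job is handed in when it is done.

Besides the shell and the picture viewer there is one more tool, called after "Emit:" as a command line: name --argument value ..., lists and objects as JSON in quotes. apply_moves: Moves the arm, as the interface text tells. Its arguments: {"type":"object","properties":{"deltas":{"type":"array","items":{"type":"number","minimum":-1,"maximum":1}},"jaw":{"type":"number"}},"required":["deltas"]}

```bash
ls; mkdir -p pics; python3 - <<'E'
from rig import r
import cv2
print(r.observe())
for n in("side","top"):
    p,d=r.read_camera(n); cv2.imwrite(f"pics/{n}0.png",p[:,:,::-1]); print(n,r.camera_model(n)); 
    import numpy as np; np.savez(f"pics/{n}0.npz",p=p,d=d)
E
```

```text
pics
{'time': 0.0, 'joint_positions': array([ 1.29596168e+00,  4.23838483e-01,  1.63069201e+00, -5.32635056e-06,
        1.08859167e+00, -1.90157961e-02]), 'dq': array([ 2.69187564e-04, -1.15754942e-04, -3.42194984e-05,  1.89507239e-03,
        1.90745989e-03,  8.54142859e-04]), 'joint_torque': array([ 2.29602538e-04, -5.57384205e+01, -2.81742740e+01, -5.01998204e-05,
        7.39333977e-03,  1.11822922e-05]), 'tcp_pos': array([0.15798671, 0.60413944, 0.23054637]), 'eef_rot': array([-1.09624047e-04,  1.27559661e-01,  9.91830605e-01, -7.56855487e-04]), 'contact_force': array([ 0.40693139, -0.09497018,  0.62272369]), 'moment': array([-0.01656373,  0.03183214,  0.02743531]), 'gripper_width': 0.08536625764235693}
side {'vertical_fov': 50.32057243066739, 'cx': 318.4027382583503, 'cy': 202.58970742113644, 'dist_coeffs': array([0.03856889, 0.        , 0.        , 0.        , 0.        ]), 'rvec': array([ 2.40364974, -0.60853834,  0.228506  ]), 'tvec': array([-0.42541318,  0.23480267,  1.04242239])}
top {'vertical_fov': 50.113670532049, 'cx': 318.4153158039373, 'cy': 203.66941265077537, 'dist_coeffs': array([-0.11466713,  0.        ,  0.        ,  0.        ,  0.        ]), 'rvec': array([ 2.12880005, -2.1519337 ,  0.14401353]), 'tvec': array([0.00351284, 0.48966776, 1.37442901])}
```

View pics/side0.png

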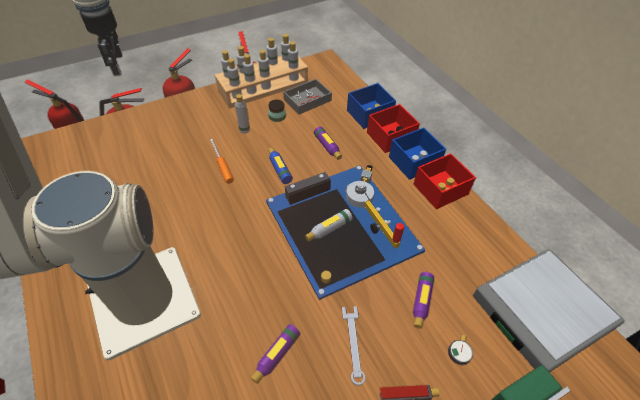

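View pics/top0.png

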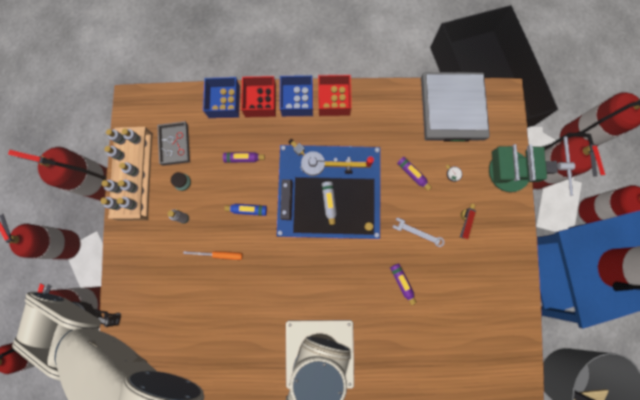

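The side view shows the blue bed with block at (308,187), the grey cartridge with green ring and yellow label at (330,225), and the red grip at (398,233). The top view shows the plate around (330,190), pivot (312,162) and grip (370,161). Next I measure these.

```bash
cat > h.py <<'E'
import numpy as np, cv2
from rig import r
def K(m):
    f=200/np.tan(np.radians(m["vertical_fov"])/2); return np.array([[f,0,m["cx"]],[0,f,m["cy"]],[0,0,1]])
def ray(m,uv):
    uv=np.array(uv,float).reshape(-1,1,2); n=cv2.undistortPoints(uv,K(m),m["dist_coeffs"]).reshape(-1,2)
    R=cv2.Rodrigues(m["rvec"])[0]; d=np.c_[n,np.ones(len(n))]@R; return -R.T@m["tvec"],d
def onz(m,uv,z):
    o,d=ray(m,uv); return o+d*((z-o[2])/d[:,2:])
def proj(m,P): return cv2.projectPoints(np.array(P,float).reshape(-1,1,3),m["rvec"],m["tvec"],K(m),m["dist_coeffs"])[0].reshape(-1,2)
def pts(m,d,mask):
    v,u=np.nonzero(mask&(d>0)); uv=np.c_[u,v]; o,dd=ray(m,uv); return o+dd*d[v,u][:,None], uv
E
python3 - <<'E'
from h import *
for n in("side","top"):
    z=np.load(f"pics/{n}0.npz"); p,d=z["p"],z["d"]; m=r.camera_model(n)
    P,uv=pts(m,d,np.ones(d.shape,bool)); hsv=cv2.cvtColor(p,cv2.COLOR_RGB2HSV)
    H=hsv[uv[:,1],uv[:,0]].astype(int)
    reg=(P[:,0]>.3)&(P[:,0]<.95)&(abs(P[:,1])<.35)
    blue=reg&(H[:,0]>100)&(H[:,0]<118)&(H[:,1]>130)&(P[:,2]<.03)&(P[:,2]>0.004)
    q=P[blue]; print(n,"blue",blue.sum(),np.median(q[:,2]))
    # ray onto plane for mask hull
    Q=onz(m,uv[blue],.012)[:,:2].astype(np.float32)
    # largest cluster near median
    c=np.median(Q,0); Q=Q[np.linalg.norm(Q-c,axis=1)<.26]
    print(cv2.minAreaRect(Q), cv2.boxPoints(cv2.minAreaRect(Q)))
    red=reg&((H[:,0]<6)|(H[:,0]>174))&(H[:,1]>170)&(P[:,2]>.04)&(P[:,0]<.95)
    print("red",red.sum(),np.median(P[red],0),P[red].max(0),P[red].min(0))
    S=cv2.resize(p[130:320,250:450] if n=="side" else p[130:250,250:410],None,fx=4 if n=="side" else 5,fy=4 if n=="side" else 5,interpolation=cv2.INTER_CUBIC)
    cv2.imwrite(f"pics/{n}0c.png",cv2.resize(S,(800,600 if n=="top" else 760))[:600,:,::-1])
E
```

```text
side blue 4048 0.01167554385599412
((0.6052541732788086, -0.04369361698627472), (0.342722624540329, 0.4512616991996765), 87.54659271240234) [[ 0.3724947  -0.2052393 ]
 [ 0.82334274 -0.22455642]
 [ 0.83801365  0.11785206]
 [ 0.3871656   0.13716918]]
red 1956 [ 0.85284499 -0.01081894  0.0617292 ] [0.92848184 0.27617923 0.11064884] [ 0.60734024 -0.18226361  0.0400314 ]
top blue 2825 0.012317225921527397
((0.5908950567245483, -0.04167938232421875), (0.4047291874885559, 0.4782198965549469), 71.84070587158203) [[ 0.30062538 -0.15944396]
 [ 0.7550269  -0.30848593]
 [ 0.8811647   0.07608519]
 [ 0.42676324  0.22512716]]
red 603 [0.80792032 0.1470342  0.06884375] [0.92480546 0.25580735 0.10962365] [ 0.61069243 -0.17437136  0.04001044]
```

```bash
ls pics
```

```text
side0.npz
side0.png
side0c.png
top0.npz
top0.png
top0c.png
```

View pics/side0c.png

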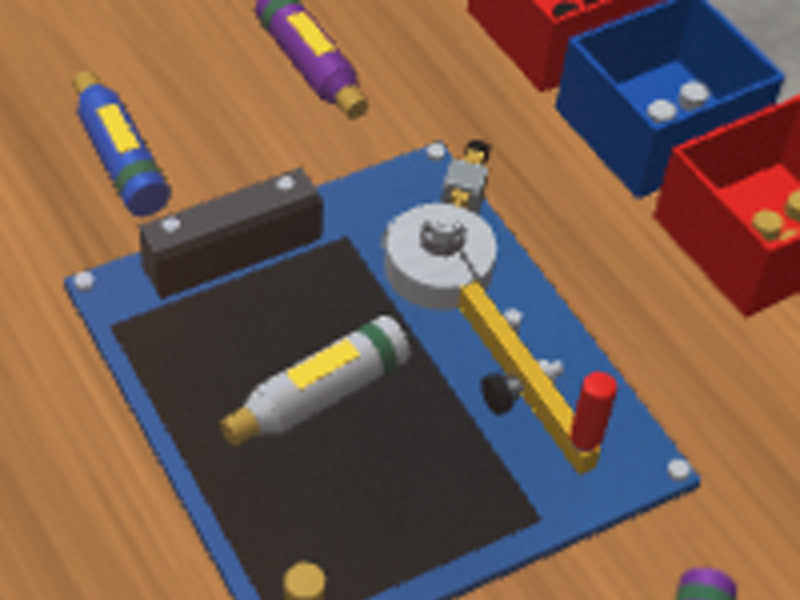

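View pics/top0c.png

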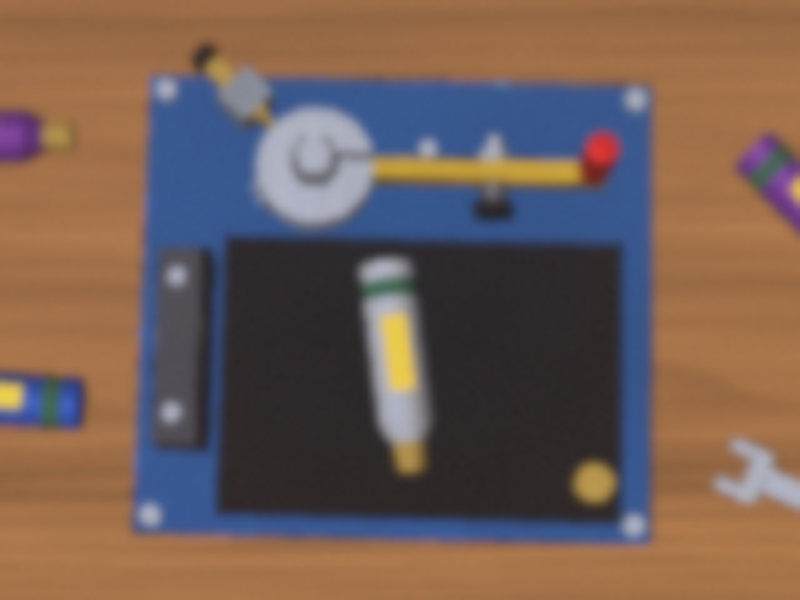

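```bash
python3 - <<'E'
from h import *
for n,box in(("side",(260,160,430,300)),("top",(268,138,388,246))):
    z=np.load(f"pics/{n}0.npz"); p,d=z["p"],z["d"]; m=r.camera_model(n)
    hsv=cv2.cvtColor(p,cv2.COLOR_RGB2HSV); H=hsv.astype(int)
    M=np.zeros(d.shape,np.uint8); x0,y0,x1,y1=box
    b=((H[...,0]>100)&(H[...,0]<120)&(H[...,1]>130)); M[y0:y1,x0:x1]=b[y0:y1,x0:x1]
    nl,L,st,ce=cv2.connectedComponentsWithStats(M); M=(L==1+st[1:,4].argmax())
    v,u=np.nonzero(M); Q=onz(m,np.c_[u,v],.012)[:,:2].astype(np.float32)
    rc=cv2.minAreaRect(Q); print(n,rc,cv2.boxPoints(rc).tolist())
    P,uv=pts(m,d,np.ones(d.shape,bool)); h=H[uv[:,1],uv[:,0]]
    inb=(uv[:,0]>=x0)&(uv[:,0]<x1)&(uv[:,1]>=y0)&(uv[:,1]<y1)
    red=inb&((h[:,0]<6)|(h[:,0]>174))&(h[:,1]>150)&(P[:,2]>.03)
    q=P[red]; print("red",len(q),q.min(0),q.max(0),np.median(q,0),uv[red].min(0),uv[red].max(0))
    t=q[q[:,2]>.105]; print(" top",len(t),t.mean(0))
    yel=inb&(h[:,0]>18)&(h[:,0]<32)&(h[:,1]>150)&(P[:,2]>.028)
    q=P[yel]; print("yel",len(q),uv[yel].min(0),uv[yel].max(0),np.median(q,0))
E
```

```text
side ((0.5359787940979004, -0.04187314212322235), (0.3437100052833557, 0.3123440146446228), 87.8570327758789) [[0.3734898269176483, -0.20776820182800293], [0.6856153607368469, -0.21944773197174072], [0.6984677314758301, 0.12402191758155823], [0.38634222745895386, 0.13570144772529602]]
red 421 [ 0.60734024 -0.18226361  0.03012245] [ 0.85636147 -0.00500499  0.11064884] [ 0.80452645 -0.04860488  0.06376984] [393 162] [429 242]
 top 33 [ 0.61826893 -0.17083191  0.10788648]
yel 587 [276 160] [428 299] [ 0.61360297 -0.09103168  0.04008669]
top ((0.5450298190116882, -0.07816250622272491), (0.25004592537879944, 0.28489863872528076), 88.22330474853516) [[0.3987727463245392, -0.19870883226394653], [0.6835344433784485, -0.20754188299179077], [0.6912869215011597, 0.042383819818496704], [0.406525194644928, 0.05121687054634094]]
red 38 [ 0.61005765 -0.17477135  0.0656066 ] [ 0.62791551 -0.15834805  0.11212479] [ 0.6154433  -0.16656716  0.10529508] [367 157] [372 165]
 top 21 [ 0.6191094  -0.16814784  0.10738777]
yel 156 [326 163] [365 206] [ 0.61890693 -0.07161397  0.04558543]
```

The enlarged crops show the grey-white cartridge with green ring, yellow label and brass neck lying on the mat. The blue one at top crop (40,400) and the purple ones at (30,135) and (780,170) lie off the bed, so they are decoys. Next I locate the cartridge precisely.

```bash
cat >> h.py <<'E'
yaw=np.arctan2(-.01168,.31213); c_,s_=np.cos(yaw),np.sin(yaw); RC=np.array([[c_,-s_],[s_,c_]])
OC=np.array([.53598,-.04187])-RC@np.array([.0375,-.0325])
def toC(P): P=np.atleast_2d(P); return np.c_[(P[:,:2]-OC)@RC, P[:,2:]]
def toW(q): return OC+RC@np.array(q)
E
python3 - <<'E'
from h import *
print("origin",OC,np.degrees(yaw),"grip",toW([.125,-.161]),"end",toW([-.06,.024]),"face",toW([0,.09]))
for n in("side","top"):
    z=np.load(f"pics/{n}0.npz"); p,d=z["p"],z["d"]; m=r.camera_model(n)
    P,uv=pts(m,d,np.ones(d.shape,bool)); C=toC(P)
    s=(C[:,0]>-.115)&(C[:,0]<.08)&(C[:,1]>-.13)&(C[:,1]<.07)&(C[:,2]>.022)&(C[:,2]<.06)
    q=C[s]; print(n,s.sum(),q.min(0),q.max(0))
    t=q[q[:,2]>.038]; 
    vx,vy,x0,y0=cv2.fitLine(t[:,:2].astype(np.float32),cv2.DIST_L2,0,.01,.01).ravel(); print("axis",np.degrees(np.arctan2(vy,vx)),x0,y0, "cyl x",t.min(0),t.max(0),"zmax",np.percentile(t[:,2],95))
    b=(C[:,0]>.06)&(C[:,0]<.16)&(C[:,1]>-.2)&(C[:,1]<.02)&(C[:,2]>.036)&(C[:,2]<.05); print("bar", np.median(C[b],0), C[b].min(0),C[b].max(0))
    b=(abs(C[:,0])<.08)&(C[:,1]>.07)&(C[:,1]<.14)&(C[:,2]>.05); print("block",C[b].min(0),C[b].max(0))
    b=(C[:,0]>.05)&(C[:,0]<.19)&(C[:,1]>-.04)&(C[:,1]<.1)&(C[:,2]>.045); print("hub",C[b].min(0),C[b].max(0),C[b].mean(0))
    b=(C[:,0]>.06)&(C[:,0]<.12)&(C[:,1]>-.14)&(C[:,1]<-.05)&(C[:,2]>.022); print("pad",C[b].min(0),C[b].max(0))
    b=(C[:,0]>.09)&(C[:,1]<-.13)&(C[:,1]>-.2)&(C[:,2]>.06)&(C[:,0]<.16); print("post",C[b].min(0),C[b].max(0))
    b=(C[:,0]<-.05)&(C[:,0]>-.13)&(C[:,1]<-.13)&(C[:,1]>-.21)&(C[:,2]>.02); print("cap",C[b].min(0),C[b].max(0))
E
```

```text
origin [ 0.49972154 -0.00799045] -2.14302567646089 grip [ 0.61861366 -0.17355211] end [0.44066096 0.01823641] face [0.50308701 0.0819466 ]
side 611 [-0.0763308  -0.05508317  0.02246737] [ 0.06410922 -0.00832587  0.05233531]
axis 7.6836267 4.825092e-05 -0.034596328 cyl x [-0.07435257 -0.05350449  0.0380318 ] [ 0.06410922 -0.00832587  0.05233531] zmax 0.049479682462644003
bar [ 0.12208974 -0.04637767  0.04325855] [ 0.06026278 -0.16863053  0.03605952] [0.15799106 0.01976048 0.04983645]
block [-0.0654696   0.09033457  0.05000756] [0.06512405 0.1290319  0.06495544]
hub [ 0.05022822 -0.03762366  0.04500031] [0.18849505 0.0999668  0.07904461] [0.12327941 0.03108581 0.05234412]
pad [ 0.0948189  -0.13619694  0.02215103] [ 0.11995667 -0.05095146  0.04745706]
post [ 0.11364043 -0.16971178  0.06098371] [ 0.13605012 -0.147466    0.11064884]
cap [-0.1081478  -0.19679933  0.02022932] [-0.06860841 -0.14962907  0.03569832]
top 429 [-0.10067664 -0.11588988  0.02210888] [0.06319212 0.05394449 0.05709196]
axis 8.608715 -0.00047181084 -0.028916143 cyl x [-0.07400623 -0.04959811  0.03810011] [ 0.06291448 -0.00758498  0.05709196] zmax 0.05295679598152697
bar [ 0.12466752 -0.0453837   0.0443368 ] [ 0.06038153 -0.16240634  0.03605124] [0.15971226 0.01985835 0.04993243]
block [-0.06377537  0.09394535  0.05001799] [0.0667639  0.13021339 0.06905702]
hub [ 0.05000036 -0.03903388  0.04500628] [0.18877707 0.0980957  0.08073975] [0.12867688 0.03314531 0.05189694]
pad [ 0.0966317  -0.10305706  0.02375951] [ 0.11989121 -0.05237175  0.04832591]
post [ 0.11625615 -0.16537731  0.06304988] [ 0.13789089 -0.14574489  0.11329425]
cap [-0.11134053 -0.19344468  0.0200764 ] [-0.0657326  -0.13044358  0.03792058]
```

```bash
cat >> h.py <<'E'
from scipy.spatial.transform import Rotation as Rt
def go(q,z,jawang=0):
    """scaled delta from current pose to clamp xy q, height z, tool x at clamp angle 90+jawang deg"""
    o=r.observe(); w=o["eef_rot"]; R0=Rt.from_quat([w[1],w[2],w[3],w[0]])
    a=yaw+np.radians(jawang); ty=np.array([np.cos(a),np.sin(a),0]); tz=np.array([0,0,-1.]); tx=np.cross(ty,tz)
    R1=Rt.from_matrix(np.c_[tx,ty,tz])
    D=R0.inv().apply(np.r_[toW(q),z]-o["tcp_pos"])/.3; V=np.degrees((R0.inv()*R1).as_rotvec())/60
    print("t",round(o["time"],2),"C",toC(o["tcp_pos"])[0].round(4),"F",(o["contact_force"]@np.c_[np.r_[RC[:,0],0],np.r_[RC[:,1],0],[0,0,1]]).round(1),"w",round(o["gripper_width"],4),"j6",o["joint_positions"][5].round(2))
    print("shift",D.round(3),"turn",V.round(3))
E
python3 -c "
from h import *
go([.005,-.1],.2)"
```

```text
t 0.1 C [-0.3644  0.599   0.2306] F [-0.5 -0.3  0.2] w 0.0854 j6 -0.02
shift [-1.707 -2.008  0.105] turn [-1.000e-03  1.000e-03  1.291e+00]
```

Emit:
apply_moves --deltas '[-0.85, -1, 0, 0, 0, 0.65, -0.85, -1, 0, 0, 0, 0.65, -0.85, -1, 0, 0, 0, 0.65, -0.85, -1, 0, 0, 0, 0.65, -0.85, -1, 0, 0, 0, 0.65, -0.85, -1, 0, 0, 0, 0.65, -0.85, -1, 0, 0, 0, 0.65, -0.85, -1, 0, 0, 0, 0.65]' --jaw 0.7

```text
time: 0.77
tcp_pos: [0.3029, 0.3024, 0.2312]
eef_rot: [0.0, 0.451, 0.892, -0.0]
contact_force: [1.0, -0.1, -0.3]
gripper_width: 0.0597
```

```bash
python3 -c "
from h import *
go([.005,-.1],.2)"
```

```text
t 0.77 C [-0.2083  0.3028  0.2312] F [ 1.  -0.  -0.3] w 0.0597 j6 0.12
shift [-1.493 -0.279  0.104] turn [-0.     0.     0.642]
```

Emit:
apply_moves --deltas '[-1, -0.19, 0, 0, 0, 0.64, -1, -0.19, 0, 0, 0, 0.64, -1, -0.19, 0, 0, 0, 0.64, -1, -0.19, 0, 0, 0, 0.64, -1, -0.19, 0, 0, 0, 0.64, -1, -0.19, 0, 0, 0, 0.64, -1, -0.19, 0, 0, 0, 0.64, -1, -0.19, 0, 0, 0, 0.64]'

```text
time: 1.43
tcp_pos: [0.4364, 0.0249, 0.2315]
eef_rot: [0.001, 0.721, 0.693, 0.0]
contact_force: [-0.1, -0.2, 1.0]
gripper_width: 0.0599
```

```bash
python3 -c "
from h import *
go([.005,-.1],.1)"
```

```text
t 1.43 C [-0.0645  0.0305  0.2315] F [-0.1 -0.2  1. ] w 0.0599 j6 0.07
shift [-0.434  0.232  0.439] turn [ 0.001  0.001 -0.002]
```

Emit:
apply_moves --deltas '[-0.43, 0.23, 0.44, 0, 0, 0, -0.43, 0.23, 0.44, 0, 0, 0, -0.43, 0.23, 0.44, 0, 0, 0, -0.43, 0.23, 0.44, 0, 0, 0, -0.43, 0.23, 0.44, 0, 0, 0, -0.43, 0.23, 0.44, 0, 0, 0]'

```text
time: 1.93
tcp_pos: [0.4985, -0.1052, 0.0954]
eef_rot: [-0.002, 0.721, 0.693, -0.001]
contact_force: [-0.0, 0.8, -0.2]
gripper_width: 0.06
```

```bash
python3 -c "
from h import *
go([.005,-.1],.02)
m=r.camera_model('wrist'); p,d=r.read_camera('wrist'); cv2.imwrite('pics/w1.png',p[:,:,::-1])
P,uv=pts(m,d,np.ones(d.shape,bool)); C=toC(P)
s=(C[:,0]>-.115)&(C[:,0]<.08)&(C[:,1]>-.08)&(C[:,1]<.07)&(C[:,2]>.022)&(C[:,2]<.06)
q=C[s];print(s.sum(),q.min(0),q.max(0))
p,d=r.read_camera('side'); cv2.imwrite('pics/s1.png',cv2.resize(p[130:320,250:450],(800,600))[:,:,::-1])
"
```

```text
t 1.93 C [ 0.0024 -0.0972  0.0954] F [-0.1  0.8 -0.2] w 0.06 j6 -0.19
shift [-0.009  0.01   0.251] turn [-0.004 -0.    -0.001]
10993 [-0.07635962 -0.05333545  0.02860702] [ 0.0649394  -0.0028008   0.05031008]
```

View pics/w1.png

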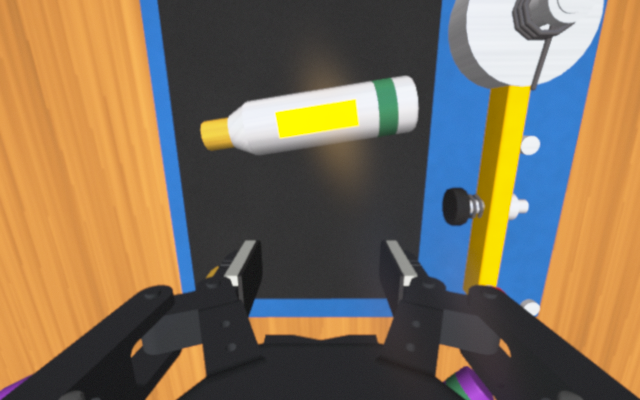

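View pics/s1.png

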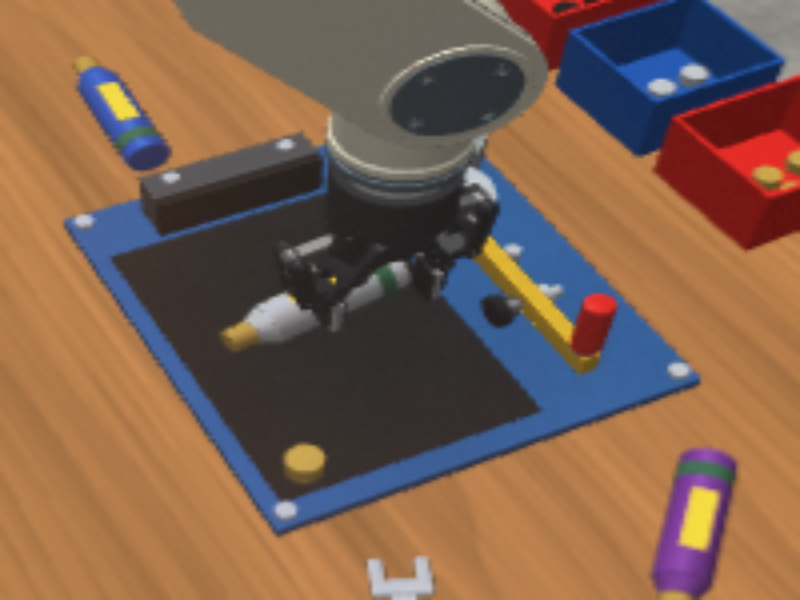

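The cartridge at wrist pixels (310,115) is confirmed: green ring, yellow label, brass neck to −x. The fingers are behind it, clear of the pad at (455,205). Lowering now.

Emit:
apply_moves --deltas '[-0.01, 0, 0.08, 0, 0, 0, -0.01, 0, 0.16, 0, 0, 0, -0.01, 0, 0.25, 0, 0, 0, -0.01, 0, 0.25, 0, 0, 0, -0.01, 0, 0.25, 0, 0, 0]'

```text
time: 2.45
tcp_pos: [0.498, -0.1045, 0.0246]
eef_rot: [-0.001, 0.719, 0.695, -0.001]
contact_force: [-0.1, -0.6, 0.5]
gripper_width: 0.0598
```

```bash
python3 -c "
from h import *
go([.0,.043],.02)"
```

```text
t 2.45 C [ 0.0018 -0.0965  0.0246] F [-0.1 -0.6  0.5] w 0.0598 j6 -0.2
shift [ 0.465 -0.005  0.015] turn [-0.002 -0.     0.002]
```

Emit:
apply_moves --deltas '[0.02, 0, 0, 0, 0, 0, 0.04, 0, 0, 0, 0, 0, 0.06, 0, 0, 0, 0, 0, 0.08, 0, 0, 0, 0, 0, 0.1, 0, 0, 0, 0, 0, 0.12, 0, 0, 0, 0, 0, 0.14, 0, 0, 0, 0, 0, 0.16, 0, 0, 0, 0, 0]'

```text
time: 3.12
tcp_pos: [0.5006, -0.0568, 0.0244]
eef_rot: [0.0, 0.72, 0.694, 0.0]
contact_force: [0.2, 0.3, 0.1]
gripper_width: 0.0598
```

```bash
python3 -c "
from h import *
go([.0,.043],.02)
p,d=r.read_camera('side'); cv2.imwrite('pics/s2.png',cv2.resize(p[130:320,250:450],(800,600))[:,:,::-1])
"
```

```text
t 3.12 C [ 0.0027 -0.0488  0.0244] F [0.2 0.3 0.1] w 0.0598 j6 -0.1
shift [ 0.306 -0.008  0.015] turn [ 0.    -0.     0.001]
```

View pics/s2.png

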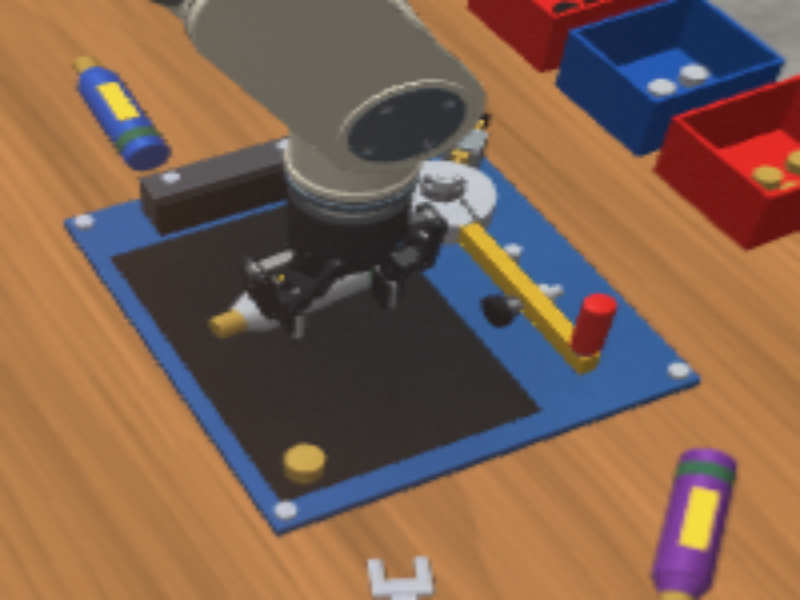

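The side view shows the cartridge neck at (225,325) already straightened by the two fingers. I keep pushing, slightly lower.

Emit:
apply_moves --deltas '[0.02, 0, 0.01, 0, 0, 0, 0.04, 0, 0.02, 0, 0, 0, 0.06, 0, 0.02, 0, 0, 0, 0.08, 0, 0.02, 0, 0, 0, 0.1, 0, 0.02, 0, 0, 0, 0.12, 0, 0.02, 0, 0, 0, 0.14, 0, 0.02, 0, 0, 0, 0.16, 0, 0.02, 0, 0, 0]'

```text
time: 3.83
tcp_pos: [0.5023, -0.0089, 0.0184]
eef_rot: [0.0, 0.72, 0.694, 0.0]
contact_force: [-0.4, -0.3, 0.3]
gripper_width: 0.0596
```

```bash
python3 -c "
from h import *
go([.0,.043],.02)
p,d=r.read_camera('side'); cv2.imwrite('pics/s3.png',cv2.resize(p[130:320,250:450],(800,600))[:,:,::-1])
p,d=r.read_camera('top'); cv2.imwrite('pics/t3.png',cv2.resize(p[130:250,250:410],(800,600))[:,:,::-1])
"
```

```text
t 3.83 C [ 0.0026 -0.0008  0.0184] F [-0.4 -0.3  0.3] w 0.0596 j6 -0.01
shift [ 0.146 -0.008 -0.005] turn [0.    0.    0.002]
```

View pics/s3.png

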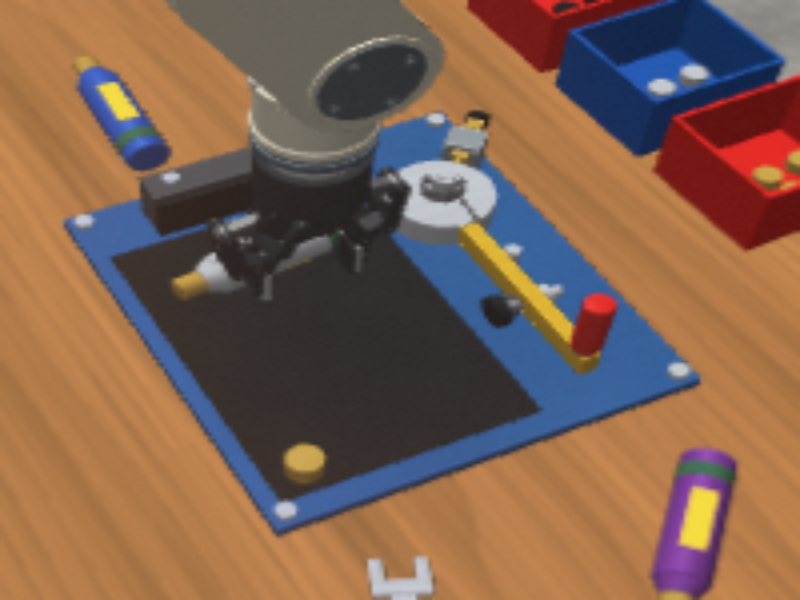

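Emit:
apply_moves --deltas '[0.02, -0.005, 0, 0, 0, 0, 0.04, -0.01, 0, 0, 0, 0, 0.06, -0.01, 0, 0, 0, 0, 0.08, -0.01, 0, 0, 0, 0, 0.1, -0.01, 0, 0, 0, 0, 0.115, -0.01, 0, 0, 0, 0, 0.125, -0.01, 0, 0, 0, 0, 0.13, -0.01, 0, 0, 0, 0]'

```text
time: 4.6
tcp_pos: [0.5007, 0.0301, 0.0183]
eef_rot: [0.0, 0.719, 0.695, 0.0]
contact_force: [0.2, 0.2, 0.5]
gripper_width: 0.0597
```

```bash
python3 -c "
from h import *
go([.0,.043],.02)
m=r.camera_model('wrist');p,d=r.read_camera('wrist'); cv2.imwrite('pics/w4.png',p[:,:,::-1])
P,uv=pts(m,d,np.ones(d.shape,bool)); C=toC(P)
s=(C[:,0]>-.115)&(C[:,0]<.08)&(C[:,1]>.03)&(C[:,1]<.088)&(C[:,2]>.04)&(C[:,2]<.06)
q=C[s];print(s.sum(),q.min(0),q.max(0),np.median(q,0))
"
```

```text
t 4.6 C [-0.0004  0.0381  0.0183] F [0.2 0.2 0.5] w 0.0597 j6 0.07
shift [ 0.016  0.002 -0.006] turn [ 0.    -0.     0.002]
20175 [-0.08624607  0.03002716  0.04000281] [0.0519326  0.08799956 0.05999777] [-0.0057485   0.07144248  0.04610824]
```

View pics/w4.png

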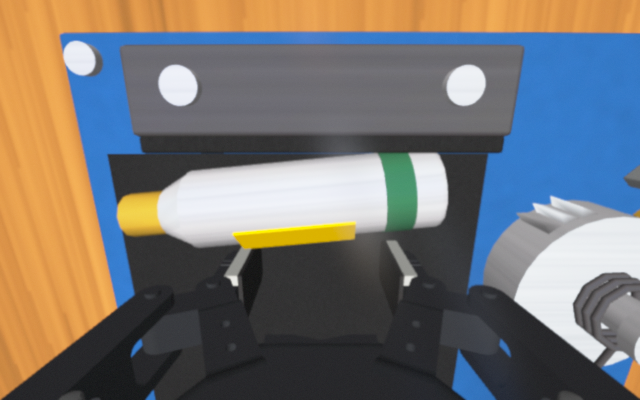

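The cartridge is nearly at the block, right end (445,170) closer and left end about 5° off. I push on slowly to seat it.

Emit:
apply_moves --deltas '[0.005, 0, 0, 0, 0, 0, 0.01, 0, 0, 0, 0, 0, 0.015, 0, 0, 0, 0, 0, 0.02, 0, 0, 0, 0, 0, 0.025, 0, 0, 0, 0, 0, 0.025, 0, 0, 0, 0, 0]'

```text
time: 5.15
tcp_pos: [0.5009, 0.0372, 0.0183]
eef_rot: [-0.0, 0.72, 0.694, 0.0]
contact_force: [0.1, -1.3, -0.1]
gripper_width: 0.06
```

```bash
python3 -c "
from h import *
go([.0,.043],.02)
m=r.camera_model('wrist');p,d=r.read_camera('wrist'); cv2.imwrite('pics/w5.png',p[:,:,::-1])
"
```

```text
t 5.15 C [-0.0005  0.0452  0.0183] F [ 0.2 -1.3 -0.1] w 0.06 j6 0.09
shift [-0.007  0.002 -0.006] turn [-0.    -0.     0.001]
```

View pics/w5.png

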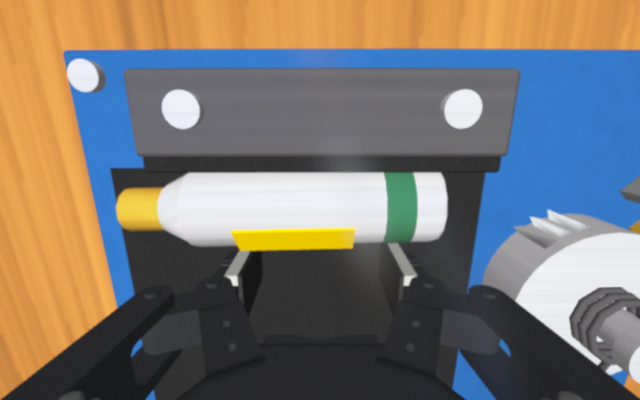

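Emit:
apply_moves --deltas '[0.005, 0, 0, 0, 0, 0, 0.01, 0, 0, 0, 0, 0, 0.012, 0, 0, 0, 0, 0, 0.012, 0, 0, 0, 0, 0]'

```text
time: 5.53
tcp_pos: [0.5009, 0.0395, 0.0183]
eef_rot: [0.0, 0.719, 0.695, -0.001]
contact_force: [-0.6, -11.5, 0.8]
gripper_width: 0.0595
```

```bash
python3 -c "
from h import *
go([.0,.0],.018)
"
```

```text
t 5.53 C [-0.0006  0.0475  0.0183] F [ -0.1 -11.5   0.8] w 0.0595 j6 0.09
shift [-0.158  0.002  0.001] turn [-0.     0.001  0.002]
```

Firmly at the block, at 11.5 N. Backing off slowly.

Emit:
apply_moves --deltas '[-0.005, 0, 0, 0, 0, 0, -0.01, 0, 0, 0, 0, 0, -0.015, 0, 0, 0, 0, 0, -0.025, 0, 0, 0, 0, 0, -0.05, 0, 0, 0, 0, 0, -0.08, 0, 0, 0, 0, 0, -0.12, 0, 0, 0, 0, 0, -0.16, 0, 0, 0, 0, 0]'

```text
time: 6.2
tcp_pos: [0.4992, -0.0085, 0.0183]
eef_rot: [-0.0, 0.72, 0.694, -0.0]
contact_force: [0.4, 0.4, 0.1]
gripper_width: 0.0593
```

```bash
python3 -c "
from h import *
go([.06,-.1],.17)
m=r.camera_model('wrist');p,d=r.read_camera('wrist'); cv2.imwrite('pics/w6.png',p[:,:,::-1])
"
```

```text
t 6.2 C [-0.0005 -0.0006  0.0183] F [0.4 0.4 0.1] w 0.0593 j6 -0.01
shift [-0.332  0.201 -0.506] turn [-0.     0.     0.002]
```

View pics/w6.png

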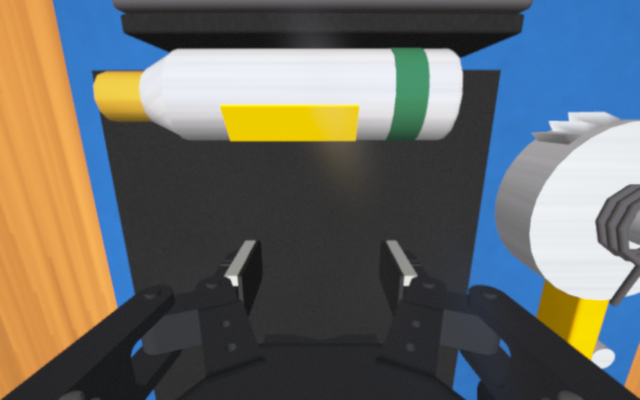

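Emit:
apply_moves --deltas '[0, 0, -0.5, 0, 0, 0, 0, 0, -0.5, 0, 0, 0, 0, 0, -0.5, 0, 0, 0, 0, 0, -0.5, 0, 0, 0, -0.5, 0.4, -0.5, 0, 0, 0, -0.5, 0.4, -0.5, 0, 0, 0, -0.5, 0.4, -0.5, 0, 0, 0, -0.5, 0.4, -0.5, 0, 0, 0]' --jaw 0.75

```text
time: 6.92
tcp_pos: [0.5993, -0.1435, 0.1689]
eef_rot: [0.0, 0.72, 0.694, 0.0]
contact_force: [0.9, 0.5, -0.0]
gripper_width: 0.0646
```

```bash
python3 - <<'E'
from h import *
go([.125,-.16],.17)
for n in("side","top","wrist"):
    m=r.camera_model(n);p,d=r.read_camera(n); im=p if n=="wrist" else cv2.resize(p[130:320,250:450] if n=="side" else p[130:250,250:410],(800,600)); cv2.imwrite(f'pics/{n}7.png',im[:,:,::-1])
    P,uv=pts(m,d,np.ones(d.shape,bool)); C=toC(P)
    s=(C[:,0]>-.115)&(C[:,0]<.075)&(C[:,1]>.03)&(C[:,1]<.088)&(C[:,2]>.04)&(C[:,2]<.055)
    q=C[s]
    if len(q)>20: print(n,s.sum(),q.min(0),q.max(0),np.median(q,0))
    b=(C[:,0]>.09)&(C[:,1]<-.13)&(C[:,1]>-.2)&(C[:,2]>.09)&(C[:,2]<.116)&(C[:,0]<.16)
    q=C[b]
    if len(q): print("post",q.min(0),q.max(0),np.median(q,0))
E
```

```text
t 6.92 C [ 0.1046 -0.1317  0.1689] F [ 0.9  0.5 -0. ] w 0.0646 j6 -0.22
shift [-0.094  0.068 -0.004] turn [0.001 0.    0.001]
side 327 [-0.08735534  0.0557063   0.0400158 ] [0.05169037 0.0876812  0.05225324] [-0.00976874  0.07070104  0.04512887]
post [ 0.11424617 -0.16853072  0.09036008] [ 0.13431793 -0.14871442  0.11016367] [ 0.12294349 -0.16070359  0.10548343]
top 293 [-0.08658083  0.0590599   0.04001077] [0.05183948 0.08796275 0.05436132] [-0.00804092  0.0744636   0.0461967 ]
post [ 0.11591724 -0.16548724  0.09004661] [ 0.13703317 -0.1447914   0.10966149] [ 0.1261299  -0.15243746  0.10675984]
```

View pics/side7.png

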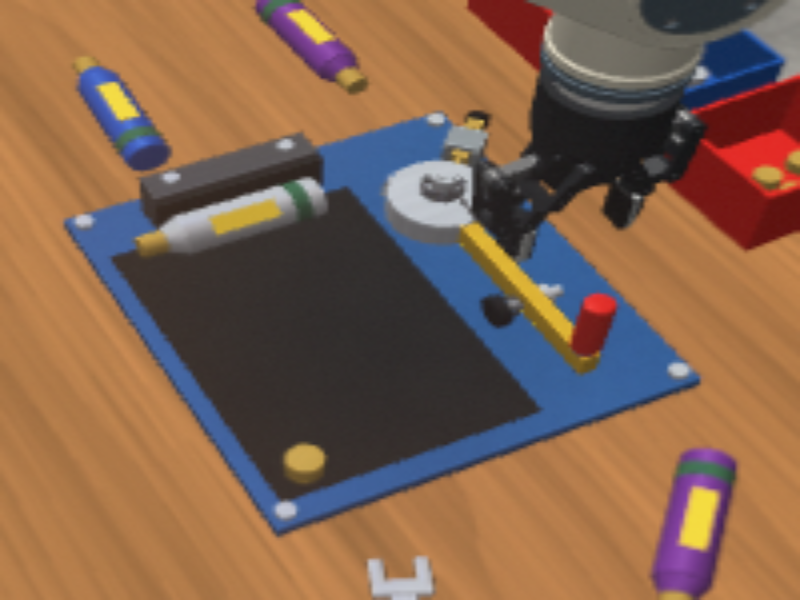

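View pics/wrist7.png

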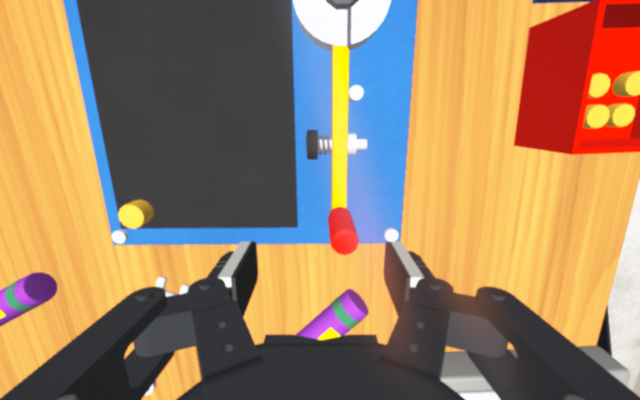

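The side view shows the cartridge lying along the block, at (230,215), with the arm still open and the red grip at (595,325). I move over the grip.

Emit:
apply_moves --deltas '[-0.09, 0.07, 0, 0, 0, 0, -0.09, 0.07, 0, 0, 0, 0, -0.09, 0.07, 0, 0, 0, 0, -0.09, 0.07, 0, 0, 0, 0]'

```text
time: 7.4
tcp_pos: [0.6176, -0.1684, 0.1679]
eef_rot: [-0.001, 0.72, 0.694, -0.0]
contact_force: [-0.9, 1.0, -0.1]
gripper_width: 0.0642
```

```bash
python3 - <<'E'
from h import *
go([.125,-.16],.068)
m=r.camera_model("wrist");p,d=r.read_camera("wrist");cv2.imwrite('pics/w8.png',p[:,:,::-1])
H=cv2.cvtColor(p,cv2.COLOR_RGB2HSV).astype(int); P,uv=pts(m,d,((H[...,0]<6)|(H[...,0]>174))&(H[...,1]>150)); C=toC(P)
b=(C[:,2]>.08)&(C[:,2]<.12); print(C[b].min(0),C[b].max(0)); t=C[b&(C[:,2]>.105)]; print(len(t),t.min(0),t.max(0),t.mean(0))
E
```

```text
t 7.4 C [ 0.1238 -0.1559  0.1679] F [-0.9  0.9 -0.1] w 0.0642 j6 -0.25
shift [-0.014  0.005  0.333] turn [-0.001 -0.001  0.001]
[ 0.11696571 -0.16484885  0.08003453] [ 0.13664254 -0.14487042  0.10948586]
560 [ 0.1171074  -0.16484885  0.10501118] [ 0.13664254 -0.14557037  0.10948586] [ 0.12656831 -0.1548155   0.10721363]
```

View pics/w8.png

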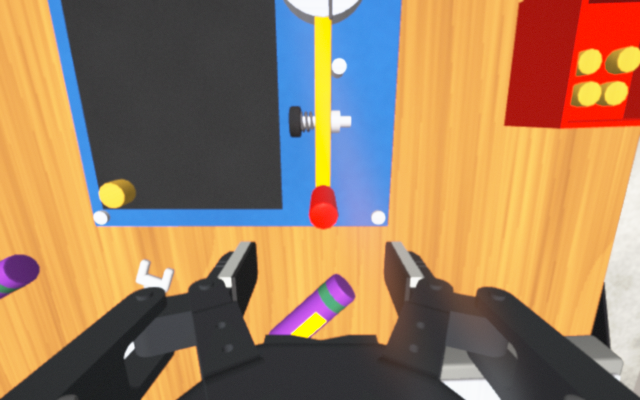

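The wrist view shows the red grip at (323,208), centred between the jaws. Descending.

Emit:
apply_moves --deltas '[-0.004, 0.008, 0.1, 0, 0, 0, -0.004, 0.008, 0.2, 0, 0, 0, -0.004, 0.008, 0.3, 0, 0, 0, -0.004, 0.008, 0.333, 0, 0, 0, -0.004, 0.008, 0.333, 0, 0, 0]'

```text
time: 7.87
tcp_pos: [0.6184, -0.1687, 0.0657]
eef_rot: [-0.003, 0.719, 0.695, -0.002]
contact_force: [-0.8, 0.3, 0.2]
gripper_width: 0.0644
```

Emit:
apply_moves --deltas '[0, 0, 0, 0, 0, 0, 0, 0, 0, 0, 0, 0, 0, 0, 0, 0, 0, 0, 0, 0, 0, 0, 0, 0, 0, 0, 0, 0, 0, 0, 0, 0, 0, 0, 0, 0, 0, 0, 0, 0, 0, 0, 0, 0, 0, 0, 0, 0]' --jaw 0

```text
time: 8.53
tcp_pos: [0.6205, -0.1704, 0.0705]
eef_rot: [-0.0, 0.72, 0.694, -0.0]
contact_force: [-7.2, -0.3, 9.7]
gripper_width: 0.0207
```

```bash
python3 - <<'E'
from h import *
go([.125,-.16],.068)
p,d=r.read_camera("side");cv2.imwrite('pics/s9.png',cv2.resize(p[130:320,250:450],(800,600))[:,:,::-1])
E
```

```text
t 8.53 C [ 0.1267 -0.1577  0.0705] F [-7.2 -0.6  9.7] w 0.0207 j6 -0.25
shift [-0.008 -0.006  0.008] turn [-0.001  0.     0.001]
```

View pics/s9.png

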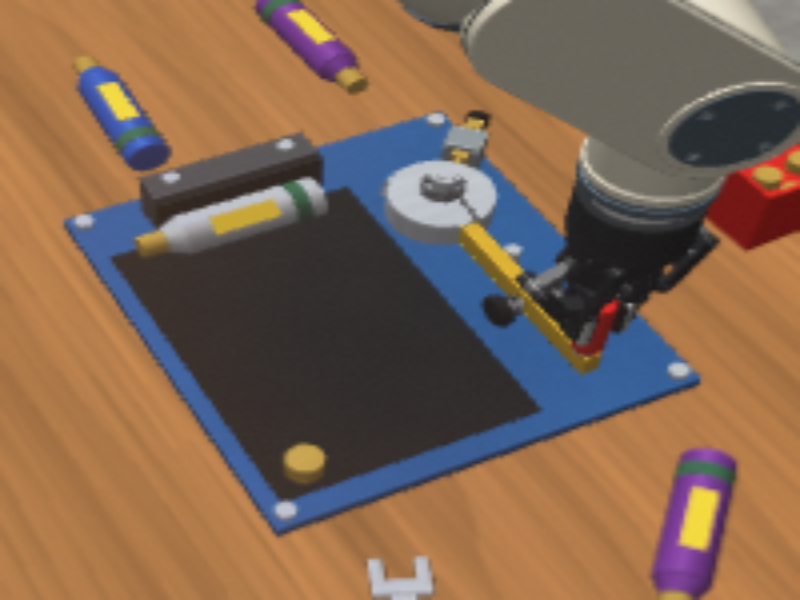

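The fingers have the red grip pinched at (600,325). Before swinging I check the pivot position relative to the grip from the first pictures.

```bash
python3 - <<'E'
from h import *
for n in("side","top"):
    z=np.load(f"pics/{n}0.npz"); p,d=z["p"],z["d"]; m=r.camera_model(n)
    P,uv=pts(m,d,np.ones(d.shape,bool)); C=toC(P)
    H=cv2.cvtColor(p,cv2.COLOR_RGB2HSV)[uv[:,1],uv[:,0]].astype(int)
    s=(np.hypot(C[:,0]-.125,C[:,1]-.024)<.055)&(C[:,2]>.035)&(H[:,1]<60)
    q=C[s]; print(n,s.sum(),np.histogram(q[:,2],np.arange(.035,.1,.005)))
    zt=np.median(q[:,2]); t=q[abs(q[:,2]-zt)<.004]
    (cx,cy),rad=cv2.minEnclosingCircle(t[:,:2].astype(np.float32)); e=cv2.fitEllipse(cv2.convexHull(t[:,:2].astype(np.float32))); print(zt,cx,cy,rad,e)
E
```

```text
side 495 (array([ 23, 197, 165,  18,  22,  13,   7,  42,   8,   0,   0,   0]), array([0.035, 0.04 , 0.045, 0.05 , 0.055, 0.06 , 0.065, 0.07 , 0.075,
       0.08 , 0.085, 0.09 , 0.095]))
0.04535657327672393 0.13450856506824493 0.023155979812145233 0.05022800341248512 ((0.12635181844234467, 0.024718547239899635), (0.07580336928367615, 0.09640265256166458), 166.4212646484375)
top 433 (array([ 14, 122, 189,  40,  12,  10,   5,  29,  10,   2,   0,   0]), array([0.035, 0.04 , 0.045, 0.05 , 0.055, 0.06 , 0.065, 0.07 , 0.075,
       0.08 , 0.085, 0.09 , 0.095]))
0.046871661306451706 0.12444274872541428 0.02759621851146221 0.04051056504249573 ((0.12525571882724762, 0.029037650674581528), (0.07586439698934555, 0.07806438207626343), 17.316652297973633)
```

Emit:
apply_moves --deltas '[0.0015, -0.043, -0.01, 0, 0, 0.067, 0.006, -0.086, -0.015, 0, 0, 0.133, 0.0135, -0.128, -0.015, 0, 0, 0.2, 0.024, -0.17, -0.015, 0, 0, 0.267, 0.037, -0.211, -0.015, 0, 0, 0.333, 0.053, -0.251, -0.015, 0, 0, 0.4, 0.072, -0.29, -0.015, 0, 0, 0.467, 0.094, -0.327, -0.015, 0, 0, 0.533]'

```text
time: 9.25
tcp_pos: [0.5213, -0.1383, 0.071]
eef_rot: [-0.001, 0.884, 0.467, -0.002]
contact_force: [2.2, -2.6, -28.9]
gripper_width: 0.0206
```

```bash
cat >> h.py <<'E'
PV=np.array([.126,.027])
def arc(th):
    o=r.observe(); c=toC(o["tcp_pos"])[0]; v=c[:2]-PV
    w=o["eef_rot"]; R0=Rt.from_quat([w[1],w[2],w[3],w[0]]).as_matrix(); tyw=R0[:2,1]@RC
    print("theta pos",np.degrees(np.arctan2(-v[0],-v[1])).round(2),"rad",np.hypot(*v).round(4),"tool yaw",np.degrees(np.arctan2(tyw[1],tyw[0])).round(2),"Ftool",(R0.T@o["contact_force"]).round(1),"M",o["moment"].round(2))
    t=np.radians(th); go(PV+.185*np.array([-np.sin(t),-np.cos(t)]),c[2],-th)
E
python3 -c "
from h import *
arc(60)"
```

```text
theta pos 32.47 rad 0.1854 tool yaw -32.13 Ftool [-0.9  3.3 28.9] M [-0.61 -0.61 -0.25]
t 9.25 C [ 0.0265 -0.1294  0.071 ] F [  2.3  -2.5 -28.9] w 0.0206 j6 0.32
shift [ 0.073 -0.285  0.001] turn [-0.003  0.002  0.464]
```

Emit:
apply_moves --deltas '[0.0015, -0.043, 0.005, 0, 0, 0.067, 0.006, -0.086, 0.011, 0, 0, 0.133, 0.0135, -0.128, 0.011, 0, 0, 0.2, 0.024, -0.17, 0.011, 0, 0, 0.267, 0.037, -0.211, 0.011, 0, 0, 0.333, 0.053, -0.251, 0.011, 0, 0, 0.4, 0.072, -0.29, 0.011, 0, 0, 0.467, 0.094, -0.327, 0.011, 0, 0, 0.533]'

```text
time: 9.92
tcp_pos: [0.4561, -0.0609, 0.0706]
eef_rot: [0.0, 0.979, 0.206, -0.002]
contact_force: [-9.3, -8.3, 8.2]
gripper_width: 0.0209
```

```bash
python3 -c "
from h import *
arc(85)
p,d=r.read_camera('side');cv2.imwrite('pics/s10.png',cv2.resize(p[130:320,250:450],(800,600))[:,:,::-1])"
```

```text
theta pos 64.07 rad 0.1864 tool yaw -64.06 Ftool [-11.9   3.8  -8.2] M [-1.25  1.36 -0.07]
t 9.92 C [-0.0416 -0.0545  0.0706] F [-9.  -8.7  8.2] w 0.0209 j6 1.0
shift [ 0.045 -0.22  -0.   ] turn [0.    0.003 0.349]
```

View pics/s10.png

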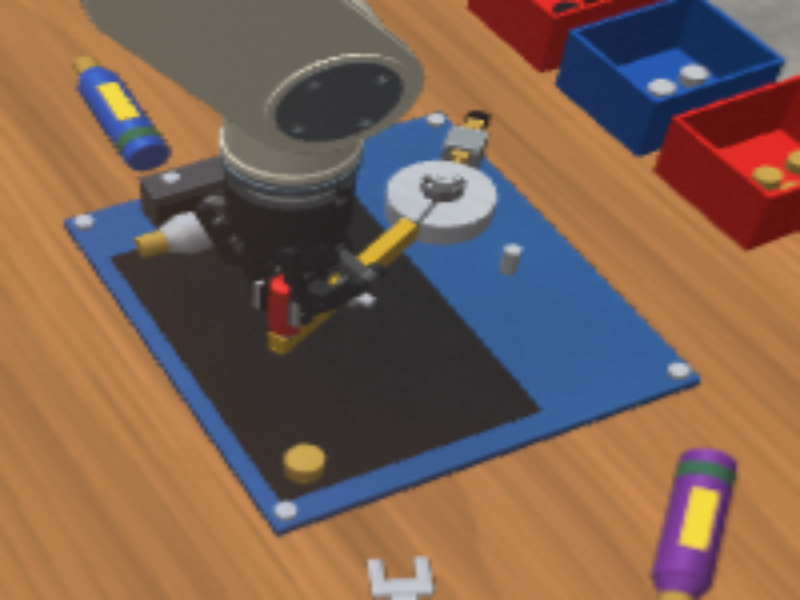

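The swing is on course at 64° with small forces, and the cartridge is undisturbed. Continuing to 85°.

Emit:
apply_moves --deltas '[-0.003, -0.032, -0.003, 0, 0, 0.05, -0.001, -0.064, -0.003, 0, 0, 0.1, 0.003, -0.096, -0.003, 0, 0, 0.15, 0.009, -0.128, -0.003, 0, 0, 0.2, 0.017, -0.16, -0.003, 0, 0, 0.25, 0.026, -0.191, -0.003, 0, 0, 0.3, 0.037, -0.221, -0.003, 0, 0, 0.35]'

```text
time: 10.55
tcp_pos: [0.4398, 0.0046, 0.0707]
eef_rot: [0.0, 1.0, 0.025, -0.002]
contact_force: [-4.6, -4.9, -4.3]
gripper_width: 0.0204
```

```bash
python3 -c "
from h import *
arc(93)
p,d=r.read_camera('side');cv2.imwrite('pics/s11.png',cv2.resize(p[130:320,250:450],(800,600))[:,:,::-1])"
```

```text
theta pos 84.9 rad 0.1871 tool yaw -85.0 Ftool [-4.8  4.6  4.3] M [-0.65  0.77 -0.02]
t 10.55 C [-0.0603  0.0104  0.0707] F [-4.4 -5.  -4.3] w 0.0204 j6 1.51
shift [ 0.013 -0.087 -0.   ] turn [0.001 0.003 0.133]
```

View pics/s11.png

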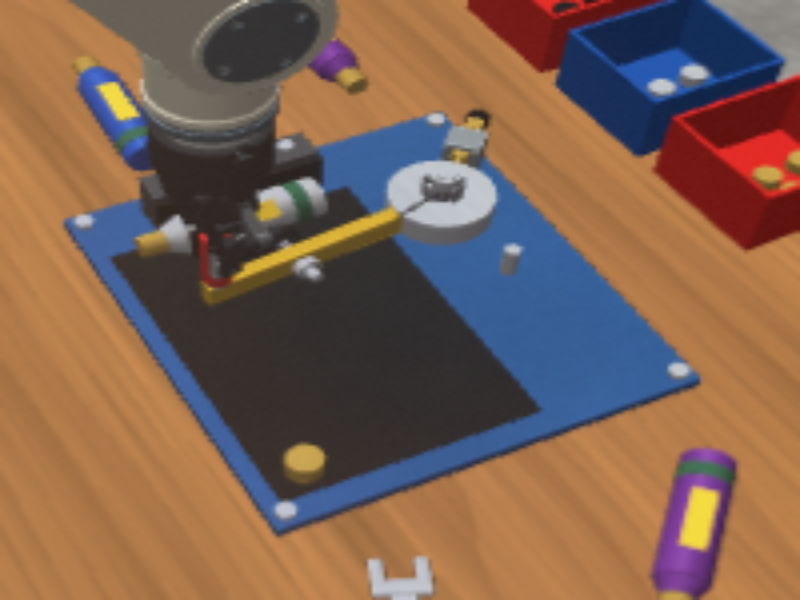

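Emit:
apply_moves --deltas '[-0.002, -0.011, 0, 0, 0, 0.017, -0.002, -0.022, 0, 0, 0, 0.033, -0.001, -0.032, 0, 0, 0, 0.05, -0.001, -0.043, 0, 0, 0, 0.067, 0, -0.054, 0, 0, 0, 0.083, 0.001, -0.064, 0, 0, 0, 0.1]'

```text
time: 11.1
tcp_pos: [0.4397, 0.0239, 0.0707]
eef_rot: [0.0, 1.0, -0.027, -0.001]
contact_force: [-5.0, -7.0, -3.7]
gripper_width: 0.0205
```

```bash
python3 -c "
from h import *
arc(93)"
```

```text
theta pos 90.8 rad 0.1872 tool yaw -90.92 Ftool [-4.6  7.3  3.7] M [-0.96  0.71  0.06]
t 11.1 C [-0.0612  0.0296  0.0707] F [-4.8 -7.2 -3.7] w 0.0205 j6 1.65
shift [ 0.008 -0.024 -0.   ] turn [0.001 0.002 0.035]
```

Emit:
apply_moves --deltas '[0, -0.006, 0, 0, 0, 0.008, 0, -0.011, 0, 0, 0, 0.017, 0, -0.016, 0, 0, 0, 0.025, 0, -0.022, 0, 0, 0, 0.033, 0, -0.022, 0, 0, 0, 0.033]'

```text
time: 11.52
tcp_pos: [0.44, 0.0299, 0.0707]
eef_rot: [0.001, 0.999, -0.044, -0.001]
contact_force: [-3.7, -11.2, -3.1]
gripper_width: 0.0206
```

```bash
python3 -c "
from h import *
arc(93)"
```

```text
theta pos 92.65 rad 0.1873 tool yaw -92.84 Ftool [-2.7 11.5  3.2] M [-1.51  0.67 -0.04]
t 11.52 C [-0.0611  0.0357  0.0707] F [ -3.3 -11.3  -3.1] w 0.0206 j6 1.7
shift [ 0.008 -0.004 -0.   ] turn [0.001 0.002 0.003]
```

Emit:
apply_moves --deltas '[0, -0.005, 0, 0, 0, 0.008, 0, -0.01, 0, 0, 0, 0.015, 0, -0.01, 0, 0, 0, 0.015, 0, -0.01, 0, 0, 0, 0.015]'

```text
time: 11.85
tcp_pos: [0.4402, 0.0326, 0.0707]
eef_rot: [0.001, 0.999, -0.051, -0.001]
contact_force: [-5.8, -12.5, -2.6]
gripper_width: 0.0207
```

```bash
python3 - <<'E'
from h import *
arc(93)
for n in("side","top"):
    m=r.camera_model(n);p,d=r.read_camera(n); im=p[160:260,260:390] if n=="side" else p[130:250,250:410]; cv2.imwrite(f'pics/{n}12.png',cv2.resize(im,(780,600),interpolation=cv2.INTER_CUBIC)[:,:,::-1])
E
```

```text
theta pos 93.46 rad 0.1873 tool yaw -93.72 Ftool [-4.5 13.   2.7] M [-1.6   0.71  0.04]
t 11.85 C [-0.061   0.0383  0.0707] F [ -5.3 -12.7  -2.6] w 0.0207 j6 1.72
shift [ 0.008  0.005 -0.   ] turn [ 0.002  0.002 -0.012]
```

View pics/side12.png

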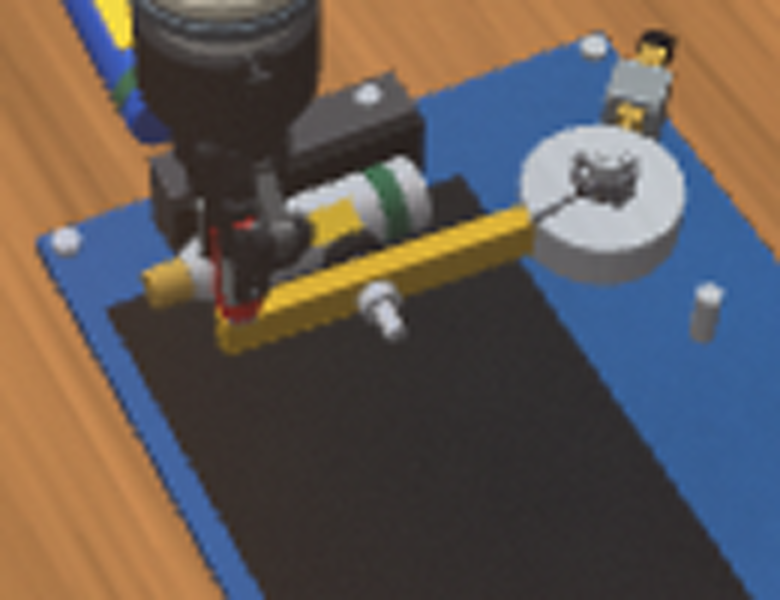

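View pics/top12.png

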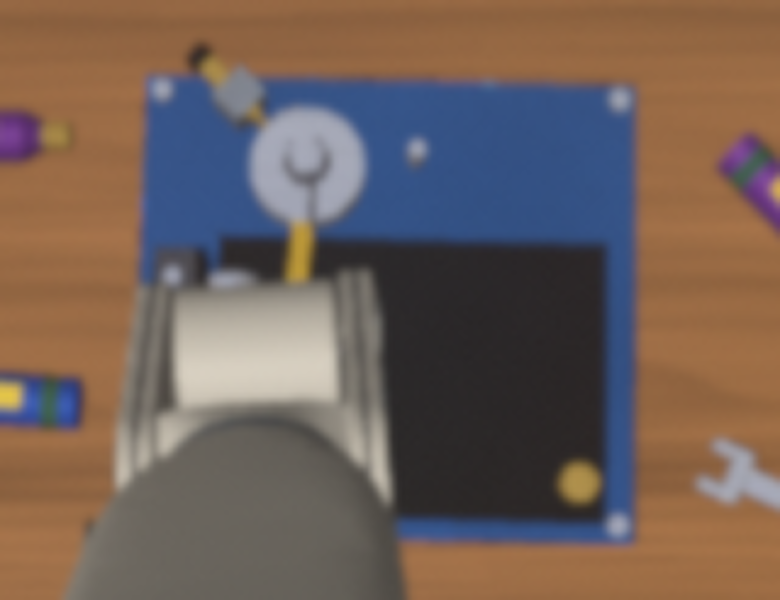

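Emit:
apply_moves --deltas '[0, -0.002, 0, 0, 0, 0.003, 0, -0.003, 0, 0, 0, 0.004, 0, -0.003, 0, 0, 0, 0.004, 0, -0.003, 0, 0, 0, 0.004, 0, -0.003, 0, 0, 0, 0.004, 0, -0.003, 0, 0, 0, 0.004, 0, -0.003, 0, 0, 0, 0.004, 0, -0.003, 0, 0, 0, 0.004]'

```text
time: 12.62
tcp_pos: [0.4403, 0.0333, 0.0707]
eef_rot: [0.001, 0.999, -0.053, -0.001]
contact_force: [-4.7, -13.2, -4.2]
gripper_width: 0.0206
```

```bash
python3 - <<'E'
from h import *
arc(93)
z=np.load("pics/side0.npz")["p"]; p,d=r.read_camera("side"); cv2.imwrite('pics/s13.png',p[:,:,::-1])
z=np.load("pics/top0.npz")["p"]; p,d=r.read_camera("top"); cv2.imwrite('pics/t13.png',p[:,:,::-1])
E
```

```text
theta pos 93.7 rad 0.1873 tool yaw -93.96 Ftool [-3.2 13.6  4.2] M [-1.69  0.69  0.09]
t 12.62 C [-0.0609  0.0391  0.0707] F [ -4.2 -13.4  -4.2] w 0.0206 j6 1.73
shift [ 0.008  0.007 -0.   ] turn [ 0.002  0.002 -0.016]
```

View pics/s13.png

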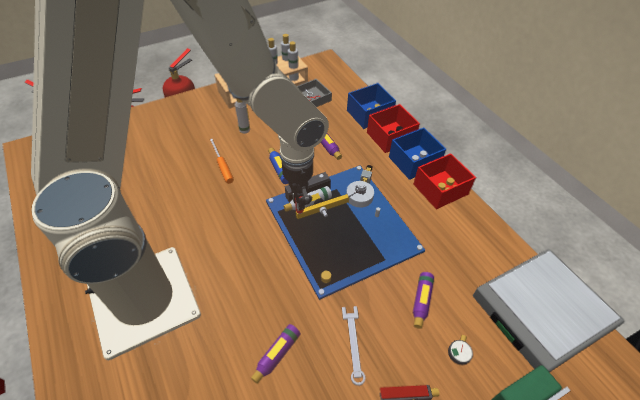

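The force is steady at 13.6 N (14 N is given for the end stop), the arm is at about 93.7°, and the bystanders are where they were. Handing in while still holding.

```bash
python3 -c "
from rig import r
print(r.finish_job())"
```

```text
the job is handed in; nothing more can be done
None
```

The cartridge is lying against the rest block, and the clamp arm is swung over and still held with its pad squeezed on the cartridge. I handed the job in at about 12.7 s.

- **Rolling:** I pushed the cartridge across the bed with the two open fingers, without lifting it, while the clamp arm stayed open. It seated with about 11.5 N. Afterwards its axis measured at clamp y of 71–74 mm (72 mm expected), parallel to the block.
- **Clamping:** I pinched the red grip and swung the arm to about 93.7° (1.635 rad). That is past the last click at 1.56 and about at the end stop. The push at the grip was steady at 13.6 N (14 N is given at the stop).
- **Not seen directly:** I did not see the pawl drop behind the last tooth. I judged that from the angle, which is good to about half a degree, and from the force. The side view showed the pad against the cartridge, though the gripper partly hid it.
- **Other readings:** For a moment at the start of the swing the wrist read 29 N vertically, because the fingers had slid on the grip. I corrected the height and it fell to about 4 N. In the last side picture, the things on and around the bed that I could see had not moved.

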